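Lids back on the kitchen canisters

ROBOT

A 7-joint arm with a two-finger parallel gripper is mounted at the origin on the work surface. World frame = base frame: x ahead of the robot, y to its left, z up, the work surface at z = 0. Lengths are in m, angles in rad, forces in N, time in s.
With the tool pointing down it reaches from about 0.35 to 0.9 m from the base axis. Payload 8.1 kg.
Tool frame: the origin (TCP) lies midway between the tips of the shut fingers; the grasp point (between the pads) lies arm.tcp_to_grasp behind it (arm.tcp_to_grasp is the distance from the TCP to the grasp point, in m); z points along the fingers, y is the line along which they close (so a half turn about z gives the same grasp; the last joint's range is limited). The gripper opens to 92 mm and grips with 3 to 60 N. Pads are 19 mm wide; open, the fingers measure 130 mm over their backs; the gripper's body (75 mm by 190 mm) begins 47 mm behind the grasp point.
Start: joints at [1.028, 0.434, 0.025, 1.573, -0.012, 1.134, -0.075], TCP at [0.266, -0.566, 0.227] pointing down, gripper open.
Joint ranges: [-2.62, 2.62], [-0.44, 2.09], [-1.27, 1.32], [0.08, 2.57], [-1.32, 4.46], [0.12, 2], [-2.74, 2.74]. Speed limits (rad/s): [2.22, 2.22, 3.01, 3.01, 3.14, 3.14, 3.14].

INTERFACE

Orientations are given as a rotation vector (axis times angle).
In Python, from cell import observe, get_image, arm gives the robot as it stands. The module is installed in compiled form; this text tells all that it offers.
- The arm moves only by the tool drive_tool, never from a script. Its argument "steps" is a list of rows, each a list of 5 numbers: the closure, from 0 (fully open) to 1 (shut), then the shift along the world's x, y, z in mm, then the turn about the world's z in rad. In form: [[hand, x, y, z, roll], ...]. A call has 1 to 20 rows; each row shifts and turns the commanded pose from where the row before left it; what a row does not reach is not made up. A row lasts 1/12 s, in which the tool goes at most 41.7 mm and 7.16 degrees, less where a joint would pass 70% of its speed; a pose out of reach is approached as far as the arm can. A call with a gripper value outside its range is refused whole. The fingers move at their own pace and stop on an object; "grip_force" is the grip in N (left out, the last holds). Time passes only in rows, so rows that do not move let the fingers close. It gives the time, the measured TCP pose, the force, the opening and the grip force at its end, in the units of the state.
- observe(): the state, without advancing time (a new reading comes with each control period).
- get_image(name): name is "scene" or "side" or "wrist"; returns a dict with "image" (420x560x3 uint8, red, green, blue), "vfov" (degrees; the focal length in pixels is half the picture's height over the tangent of half this angle, whatever the lens; pixels are square), "cx", "cy" (the principal point, pixels), "xyz" and "attitude" of the camera in the world. Camera axes: x right, y down, z forward; pixel columns grow to the right and rows downward; lengths in m; the calibration is good to about 2 mm. A picture is of the moment at which its call begins. There is no depth.
- arm.sign_off(): hands the job in; it is judged then, once.
The state is a dict: "clock": time; "joints": joint angles; "dq": joint speeds; "joint_efforts": joint torques, N m; "position": TCP position; "ee_rot": TCP orientation; "force": force on the tool from outside, world axes, zero at the start; "ft_torque": the same for the moment, N m; "width": opening from 0.0 (shut) to 1.0 (fully open); "gripper_force": force on a finger pad.
Only numpy, scipy, OpenCV 4.12 (cv2) and the standard library are available. Lean on these libraries where they do the work, as an engineer would, in place of code of your own. Each camera call takes 0.05 s, during which the arm holds its last target. There are 200 camera calls.

TASK

The washed lids are scattered on the counter: close each of the three round canisters with the round lid of its own size, so that the lid sits level on the rim. The square lid has no box here: lay it, grip up, flat on the sloped drying stand, about the middle of its width, with one edge resting along the bottom lip. Set every lid down gently without dropping it, let go of it, and leave the canisters, the mug and the pepper mill standing where they are.

Things in the scene. Friction and masses are not known exactly. Their poses are not given: they have to be found in the camera images.
- canister_small: small open round canister of white ceramic, loose, standing upright: 70 mm outer diameter, 80 mm high, wall 5 mm (mouth 60 mm). Origin: centre of its underside, z up; the rim is at z = 80 mm. About 0.35 kg.
- lid_small: small round dark wooden lid, loose, knob up: disc 80 mm across (z = 6 to 14 mm), under it a plug 44 mm across (z = 0 to 6 mm), on top an upright steel knob, 22 mm diameter (z = 14 to 44 mm). Origin: centre of the plug's underside. Closed, the disc lies on the small canister's rim, plug inside with 8 mm play all round (lid origin 74 mm above canister origin). About 0.1 kg.
- canister_medium: medium open round canister of white ceramic, loose, standing upright: 95 mm outer diameter, 75 mm high, wall 5 mm (mouth 85 mm). Origin: centre of its underside, z up; the rim is at z = 75 mm. About 0.55 kg.
- lid_medium: medium round dark wooden lid, loose, knob up: disc 105 mm across (z = 6 to 14 mm), under it a plug 69 mm across (z = 0 to 6 mm), on top an upright steel knob, 22 mm diameter (z = 14 to 44 mm). Origin: centre of the plug's underside. Closed, the disc lies on the medium canister's rim, plug inside with 8 mm play all round (lid origin 69 mm above canister origin). About 0.1 kg.
- canister_large: large open round canister of white ceramic, loose, standing upright: 120 mm outer diameter, 70 mm high, wall 5 mm (mouth 110 mm). Origin: centre of its underside, z up; the rim is at z = 70 mm. About 0.8 kg.
- lid_large: large round dark wooden lid, loose, knob up: disc 130 mm across (z = 6 to 14 mm), under it a plug 94 mm across (z = 0 to 6 mm), on top an upright steel knob, 22 mm diameter (z = 14 to 44 mm). Origin: centre of the plug's underside. Closed, the disc lies on the large canister's rim, plug inside with 8 mm play all round (lid origin 64 mm above canister origin). About 0.1 kg.
- lid_square: square dark wooden lid, loose, lying grip up: flat plate 100 x 100 mm, 8 mm thick, no plug. On its middle an upright steel bar grip 50 mm long (along the lid's y), 16 mm thick (x), 30 mm high (z = 8 to 38 mm). Origin: centre of the underside, z up. About 0.11 kg.
- stand: aluminium drying stand, fixed, 150 mm wide (y). Origin: centre of underside. A plate rises at 30 deg towards +x, 130 mm long; at its low end (-x) a lip along y, square to the plate and 14 mm above it. Plate and lip meet at x = -55, z = 20 mm. The square lid, home, has its origin 50 mm up the slope: x = -12, y = 0, z = 45 mm. Lids may not slide by themselves.
- mug: bystander: blue ceramic mug, loose, 80 mm across, 90 mm high, with a handle on its +y side. Origin: centre of its underside.
- mill: bystander: light wooden pepper mill, loose, 54 mm across, 125 mm high. Origin: centre of its underside.
Things that resemble listed ones, but are neither listed nor needed, are in the scene too. Leave any orange or red look-alike of the lid_large alone.

How it is judged:
By the outcome, as a careful person would: the job done as asked, in the order asked, and still so for the second after the job is handed in, with the robot touching nothing.
It also fails if it takes over 109 s, if anything falls off the work surface, if the arm or the gripper's body presses on something with over 40 N, if the wrist force passes 120 N, or if a joint passes its speed limit or range.

## Working session

There is one attempt and no reset: what is moved stays moved. The work goes in short steps, Python scripts to look and compute and a tool call to move; the robot and the scene stay as the last step left them, time stands still between calls to the robot, and variables do not carry over. Pictures are saved under pics/ and viewed, at most 14 in all, crops included, and the job is handed in when it is done.

Besides the shell and the picture viewer there is one more tool, called after "Call:" as a command line: name --pt "numbers of a row" for each row, then --argument value for the rest. drive_tool: Moves the arm, as the interface text tells. Its arguments: {"type":"object","properties":{"steps":{"type":"array"},"grip_force":{"type":"number"}},"required":["steps"]}

```bash
mkdir -p pics
cat > h.py <<'E'
import numpy as np, cv2, pickle
from cell import observe, get_image, arm
from scipy.spatial.transform import Rotation as R
def snap(name,tag):
    d=get_image(name); cv2.imwrite(f'pics/{tag}.png',d['image'][:,:,::-1]); pickle.dump(d,open(f'pics/{tag}.pkl','wb')); return d
def cam(d):
    a=np.array(d['attitude'],float); M=R.from_rotvec(a).as_matrix() if a.shape==(3,) else (a if a.shape==(3,3) else R.from_quat(a).as_matrix())
    f=d['image'].shape[0]/2/np.tan(np.radians(d['vfov'])/2); return np.array(d['xyz'],float),M,f
def world(d,u,v,z):
    c,M,f=cam(d); r=M@np.array([(u-d['cx'])/f,(v-d['cy'])/f,1]); return c+r*(z-c[2])/r[2]
def pix(d,p):
    c,M,f=cam(d); q=M.T@(np.array(p,float)-c); return q[:2]/q[2]*f+[d['cx'],d['cy']]
E
python3 - <<'E'
from h import *
for n in ['scene','side','wrist']:
    d=snap(n,n+'0'); print(n,d['vfov'],d['cx'],d['cy'],d['xyz'],d['attitude'])
print(observe(),arm.tcp_to_grasp)
a=[cv2.imread(f'pics/{n}0.png') for n in ['scene','side']]
E
```

```text
scene 49.44419067957716 283.77077572358115 214.5206371288874 [1.38661305 0.50222257 0.68052172] [-1.30795654 -1.95847592  1.0943978 ]
side 56.34372557139011 287.3426636866541 205.503248925988 [0.42181323 0.82065616 0.78920122] [-0.05621619  2.89264509 -1.19992775]
wrist 58.604386109536314 279.56038013315765 211.7031853238555 [ 0.33759862 -0.53154349  0.38257044] [ 2.43504046 -1.5448101  -0.232381  ]
{'clock': 0.15, 'joints': array([ 1.0284009 ,  0.43508394,  0.02499407,  1.57387167, -0.01161236,
        1.13401864, -0.07509519]), 'dq': array([ 0.00098524, -0.00389444, -0.00069932, -0.00291489,  0.00046126,
        0.00064402, -0.00034273]), 'joint_efforts': array([ 1.81996515e-03, -6.68264437e+01,  9.85717624e-01, -3.14696252e+01,
       -6.05140440e-02,  3.94022895e-02,  1.26503519e-04]), 'position': array([ 0.26588102, -0.56519488,  0.22611879]), 'ee_rot': array([-3.06482277e+00, -6.84884764e-01,  5.90869308e-04]), 'force': array([0.24383868, 0.07790207, 0.62105907]), 'ft_torque': array([ 0.01280631,  0.01044792, -0.02153982]), 'gripper_force': 0.0, 'width': 0.9981561588542343} 0.0188
```

View pics/scene0.png

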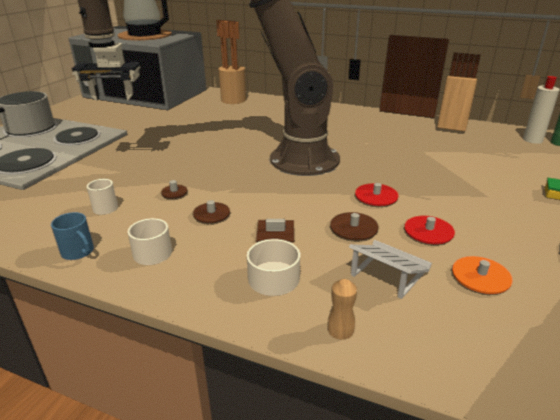

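View pics/side0.png

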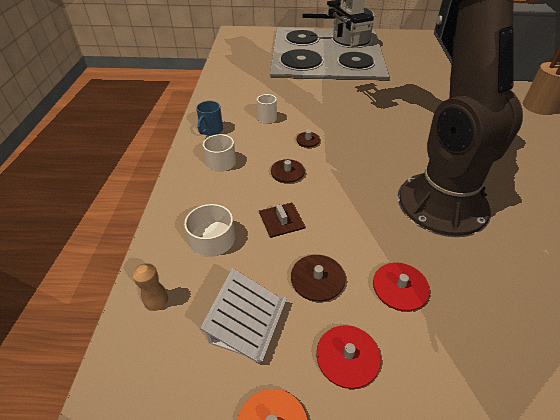

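The scene shows three dark round lids: small (174,191), medium (211,212) and large (354,226). The square lid is at (276,230). The canisters are small (102,196), medium (151,241) and large (273,267), and the stand is at (390,262). The red discs at (377,194) and (429,230) and the orange one at (481,275) are the lid_large look-alikes. The dark brown disc at (354,226) is the wooden one that fits the description. I'll confirm this in a crop.

Run:
```python
from h import *
a=cv2.imread('pics/scene0.png')[165:345,70:450]; cv2.imwrite('pics/c1.png',cv2.resize(a,None,fx=2.1,fy=2.1,interpolation=cv2.INTER_CUBIC))
b=cv2.imread('pics/side0.png')[90:370,130:440]; cv2.imwrite('pics/c2.png',cv2.resize(b,None,fx=2.1,fy=2.1,interpolation=cv2.INTER_CUBIC))
for n,seeds in [('scene',[(174,191),(211,212),(354,226),(276,230)]),('side',[(308,140),(288,171),(318,277),(282,219)])]:
    d=pickle.load(open(f'pics/{n}0.pkl','rb')); im=d['image']; hsv=cv2.cvtColor(im,cv2.COLOR_RGB2HSV)
    m=((im.max(2)<110)&(hsv[...,1]>90)).astype(np.uint8)
    nl,lab,st,ce=cv2.connectedComponentsWithStats(m)
    for s in seeds:
        k=[i for i in range(1,nl) if st[i,4]>60 and np.hypot(*(ce[i]-s))<14]
        if not k: print(n,s,'none'); continue
        k=max(k,key=lambda i:st[i,4])
        c=cv2.findContours((lab==k).astype(np.uint8),0,2)[0]; c=max(c,key=len)[:,0]
        w=np.array([world(d,u,v,.012)[:2] for u,v in c],np.float32)
        h=cv2.convexHull(w); (x,y),r=cv2.minEnclosingCircle(h); rr=cv2.minAreaRect(h)
        print(n,s,np.round([x,y,2*r],4),np.round(rr[0],4),np.round(rr[1],3),rr[2])
```

```text
scene (174, 191) [ 0.3946 -0.2739  0.0913] [ 0.3952 -0.2729] [0.087 0.074] 37.95734786987305
scene (211, 212) [ 0.4575 -0.1073  0.1122] [ 0.4585 -0.1078] [0.108 0.1  ] 28.456995010375977
scene (354, 226) [0.373  0.279  0.1389] [0.3743 0.2797] [0.135 0.124] 12.267033576965332
scene (276, 230) [0.4735 0.0941 0.1328] [0.4708 0.0934] [0.1   0.095] 21.63774299621582
side (308, 140) [ 0.3874 -0.2751  0.0948] [ 0.3882 -0.2749] [0.08  0.093] 22.823389053344727
side (288, 171) [ 0.4498 -0.1096  0.1196] [ 0.4516 -0.1089] [0.106 0.119] 26.33160400390625
side (318, 277) [0.3632 0.2786 0.1379] [0.3633 0.2802] [0.132 0.133] 2.3312785625457764
side (282, 219) [0.4618 0.094  0.1416] [0.4604 0.0942] [0.102 0.105] 21.935544967651367
```

View pics/c1.png

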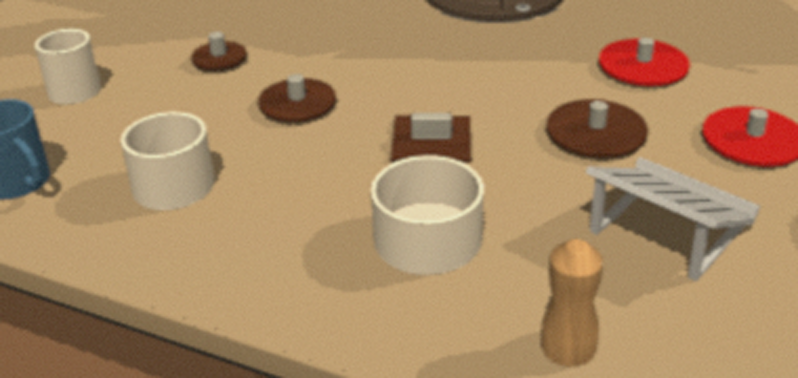

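View pics/c2.png

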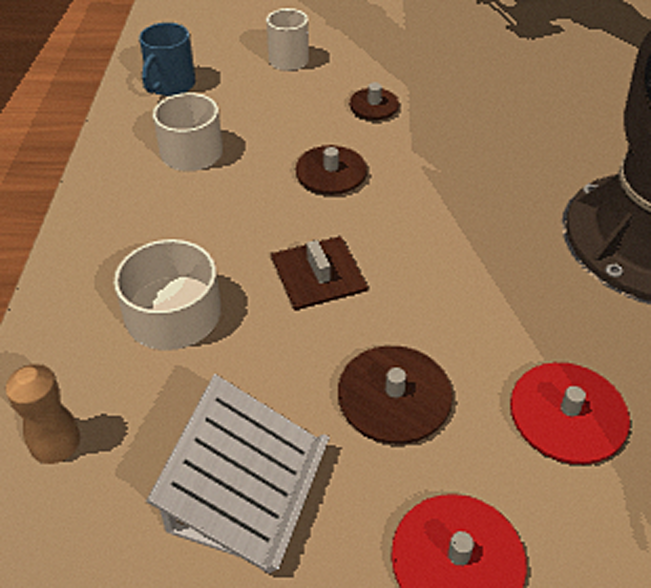

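The crops show that the dark wooden disc (598,128 in c1) matches lid_large. The two red discs and the orange one are look-alikes, so I leave them alone. The stand rises away from the robot, and its lip is on the near side (325,438)–(275,568 in c2).

Run:
```python
from h import *
from scipy.optimize import least_squares
A=pickle.load(open('pics/scene0.pkl','rb'));B=pickle.load(open('pics/side0.pkl','rb'))
a=lambda p:(p[0]/2.1+70-.25,p[1]/2.1+165-.25); b=lambda p:(p[0]/2.1+130-.25,p[1]/2.1+90-.25)
K={'small':((217,36),(374,87),.044),'med':((295,79),(331,149),.044),'large':((598,104),(396,372),.044),'sq':((432,117),(317,246),.038)}
for k,(p,q,z) in K.items(): print(k,np.round(world(A,*a(p),z)[:2],4),np.round(world(B,*b(q),z)[:2],4))
C={'small':(.035,.08,[(38,42),(94,42),(66,31),(66,55)],[(266,20),(308,20),(287,10),(287,32)]),
'med':(.0475,.075,[(124,136),(208,132),(167,114),(168,153)],[(153,113),(220,112),(186,94),(186,132)]),
'large':(.06,.07,[(372,195),(483,193),(428,158),(428,232)],[(116,278),(217,273),(166,241),(167,310)])}
for k,(r,z,P,Q) in C.items():
    for D,t,S in((A,a,P),(B,b,Q)):
        w=np.array([world(D,*t(p),z)[:2] for p in S]); s=least_squares(lambda x:np.hypot(*(w-x[:2]).T)-x[2],[*w.mean(0),r]); print('can',k,np.round(s.x,4),r)
L=[world(B,*b(p),.032)[:2] for p in((325,438),(275,568))]; H=[world(B,*b(p),.085)[:2] for p in((217,376),(150,500))]
H2=[world(A,*a(p),.085)[:2] for p in((588,170),(735,222))]
print(np.round(L,4),np.round(H,4),np.round(H2,4))
for E in(L,H,H2): e=E[1]-E[0]; print(np.linalg.norm(e),np.degrees(np.arctan2(-e[0],e[1])))
m=np.mean(L,0);h=np.mean(H,0);print(h-m,np.degrees(np.arctan2(*(h-m)[::-1])))
```

```text
small [ 0.3912 -0.2752] [ 0.3903 -0.2778]
med [ 0.4553 -0.1092] [ 0.4525 -0.1181]
large [0.3644 0.2775] [0.3661 0.2734]
sq [0.4636 0.0918] [0.4634 0.0745]
can small [ 0.5409 -0.4075  0.0368] 0.035
can small [ 0.5371 -0.4117  0.0354] 0.035
can med [ 0.6645 -0.1531  0.0448] 0.0475
can med [ 0.6647 -0.1551  0.0478] 0.0475
can large [0.6482 0.1675 0.0614] 0.06
can large [0.6379 0.1608 0.058 ] 0.06
[[0.4415 0.3528]
 [0.4823 0.4932]] [[0.5555 0.3162]
 [0.5984 0.4572]] [[0.5643 0.3173]
 [0.5943 0.4749]]
0.1462544094435109 -16.1912449361381
0.1474105658850029 -16.915794649685257
0.16042385843974932 -10.772247899370255
[ 0.11512711 -0.03627212] -17.487634902248985
```

Call:
drive_tool --pt "0 10 20 0 0" --pt "0 13 30 0 0" --pt "0 13 30 0 0" --pt "0 13 30 0 0" --pt "0 13 30 0 0" --pt "0 13 30 0 0" --pt "0 13 30 0 0" --pt "0 13 30 0 0" --pt "0 13 30 -20 0" --pt "0 11 28 -30 0" --pt "0 0 0 0 0" --pt "0 0 0 0 0" --grip_force 20

```text
clock: 1.15
position: [0.3905, -0.2759, 0.176]
ee_rot: [-3.062, -0.691, 0.004]
force: [0.1, -0.1, 0.1]
width: 0.998
gripper_force: 0.0
```

Run:
```python
from h import *
s=observe();print(s['clock'],s['position'],s['ee_rot'],R.from_rotvec(s['ee_rot']).as_matrix().round(2)[:,1])
d=snap('wrist','w1');print(d['xyz'],pix(d,[.391,-.277,.044]),cam(d)[1].round(2))
```

```text
1.15 [ 0.39046006 -0.27586384  0.17603481] [-3.06211441 -0.69056102  0.00356943] [ 0.43 -0.9  -0.  ]
[ 0.46239299 -0.24212549  0.33243064] [281.85707166 201.02536102] [[ 0.43 -0.86 -0.27]
 [-0.9  -0.41 -0.12]
 [-0.    0.29 -0.96]]
```

View pics/w1.png

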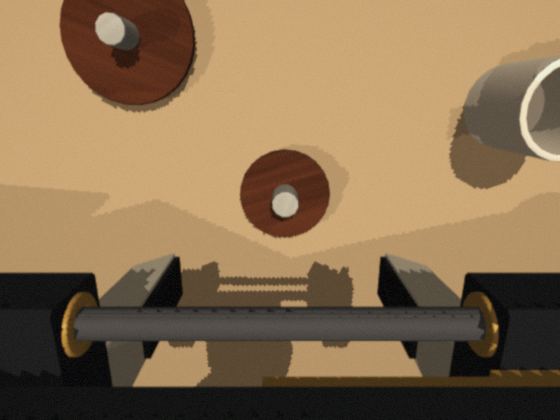

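The wrist view shows the small knob top at (285,201), within 3 px of the prediction. I'm descending on it.

Call:
drive_tool --pt "0 1.5 -3 -35 0" --pt "0 0 0 -40 0" --pt "0 0 0 -40 0" --pt "0 0 0 -25 0" --pt "0 0 0 -12 0" --pt "0 0 0 -4 0" --pt "0 0 0 0 0" --pt "1 0 0 0 0" --pt "1 0 0 0 0" --pt "1 0 0 0 0" --pt "1 0 0 0 0" --pt "1 0 0 0 0" --pt "1 0 0 0 0" --pt "1 0 0 0 0" --grip_force 20

```text
clock: 2.37
position: [0.3925, -0.2811, 0.0215]
ee_rot: [3.066, 0.685, 0.0]
force: [-0.2, -0.2, 0.2]
width: 0.542
gripper_force: 0.0
```

Run:
```python
from h import *
d=pickle.load(open('pics/w1.pkl','rb'))
print(world(d,109,28,.044)[:2], [pix(d,[.54+.035*np.cos(t),-.41+.035*np.sin(t),.08]).round() for t in np.arange(0,6.3,.785)])
```

```text
[ 0.45242848 -0.11323745] [array([603.,  47.]), array([561.,  45.]), array([523.,  75.]), array([513., 119.]), array([534., 149.]), array([574., 152.]), array([611., 124.]), array([624.,  81.]), array([604.,  47.])]
```

Call:
drive_tool --pt "1 0 0 0 0" --pt "1 0 0 0 0" --pt "1 0 0 0 0" --pt "1 0 0 0 0" --pt "1 0 0 0 0" --pt "1 0 0 0 0" --pt "1 0 0 0 0"

```text
clock: 2.95
position: [0.3923, -0.281, 0.0213]
ee_rot: [-3.066, -0.685, 0.0]
force: [-0.5, -0.1, -0.2]
width: 0.229
gripper_force: 20.0
```

Call:
drive_tool --pt "1 0 0 8 0" --pt "1 0 0 25 0" --pt "1 0 0 40 0" --pt "1 0 0 40 0" --pt "1 17 -33 17 0" --pt "1 18 -33 15 0" --pt "1 18 -33 15 0" --pt "1 17 -32 0 0" --pt "1 17 -32 0 0" --pt "1 0 0 0 0" --pt "1 0 0 0 0"

```text
clock: 3.87
position: [0.4792, -0.4456, 0.1809]
ee_rot: [-3.066, -0.682, 0.001]
force: [0.0, 0.8, -1.8]
width: 0.229
gripper_force: 20.0
```

Run:
```python
from h import *
s=observe();print(s['clock'],s['position'],s['width'],s['gripper_force'])
d=snap('wrist','w2');print(pix(d,[.542,-.414,.08]))
```

```text
3.8667 [ 0.47917258 -0.44560496  0.18092152] 0.2286888908757534 19.999917154200375
[276.90104243 111.61495171]
```

View pics/w2.png

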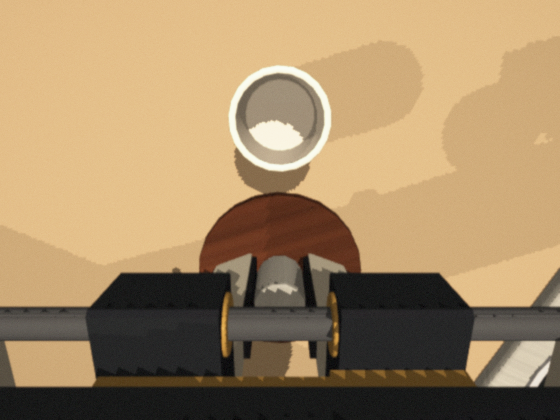

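Run:
```python
from h import *
d=pickle.load(open('pics/w2.pkl','rb'))
w=np.array([world(d,*p,.08)[:2] for p in [(229,118),(331,117),(279,66),(282,171)]])
print(w,w.mean(0), world(d,280,118.5,.08), (w.mean(0)-observe()['position'][:2])*1e3)
```

```text
[[ 0.52468622 -0.3867498 ]
 [ 0.55416608 -0.44817887]
 [ 0.56826982 -0.40325541]
 [ 0.50727768 -0.43408511]] [ 0.53859995 -0.4180673 ] [ 0.53884538 -0.41775424  0.08      ] [59.59461383 25.88776256]
```

Rim centre is at (280,118), which gives the canister at (0.5386,-0.418). Moving above it and lowering.

Call:
drive_tool --pt "1 20 9 0 0" --pt "1 20 9 0 0" --pt "1 19.5 9.5 0 0" --pt "1 0 0 -20 0" --pt "1 0 0 -30 0" --pt "1 0 0 -20 0" --pt "1 0 0 -9 0" --pt "1 0 0 -3 0" --pt "1 0 0 -1 0" --pt "1 0 0 -1 0" --pt "1 0 0 -1 0" --pt "1 0 0 0 0"

```text
clock: 4.92
position: [0.5394, -0.4169, 0.0975]
ee_rot: [3.065, 0.685, 0.002]
force: [0.3, -0.6, -1.3]
width: 0.229
gripper_force: 20.0
```

Call:
drive_tool --pt "1 -0.5 -0.5 -1 0" --pt "1 0 0 -0.7 0" --pt "1 0 0 -0.5 0" --pt "1 0 0 0 0"

```text
clock: 5.25
position: [0.5386, -0.4175, 0.0953]
ee_rot: [3.065, 0.684, 0.001]
force: [-1.9, 1.5, 6.6]
width: 0.237
gripper_force: 20.0
```

Call:
drive_tool --pt "1 0 0 0.3 0" --pt "0 0 0 0 0" --pt "0 0 0 0 0" --pt "0 0 0 0 0" --pt "0 0 0 0 0" --pt "0 0 0 20 0" --pt "0 0 0 35 0" --pt "0 0 0 35 0" --pt "0 -18 36 0 0" --pt "0 -18 36 0 0" --pt "0 -18 36 0 0" --pt "0 -18 36 0 0" --pt "0 -18 36 0 0" --pt "0 -18 36 0 0" --pt "0 0 0 0 0" --pt "0 0 0 0 0"

```text
clock: 6.58
position: [0.4298, -0.1993, 0.1848]
ee_rot: [3.065, 0.69, 0.0]
force: [0.4, -0.3, -1.0]
width: 0.997
gripper_force: 0.0
```

Run:
```python
from h import *
s=observe();print(s['clock'],s['position'],s['width'],s['force'])
d=snap('wrist','w3');e=snap('scene','s3');print(pix(d,[.4535,-.113,.044]))
a=d['image'][:,:,::-1]; b=cv2.resize(e['image'][150:290,60:250,::-1],(380,280),interpolation=cv2.INTER_CUBIC)
c=np.zeros((560,800,3),np.uint8); c[:420,:560]=a; c[280:560,420:800]=b; cv2.imwrite('pics/w3c.png',c)
```

```text
6.5833 [ 0.42975478 -0.19927376  0.1847959 ] 0.9966102667423468 [ 0.38878916 -0.34370247 -0.95199649]
[192.52705035 125.72062305]
```

View pics/w3c.png

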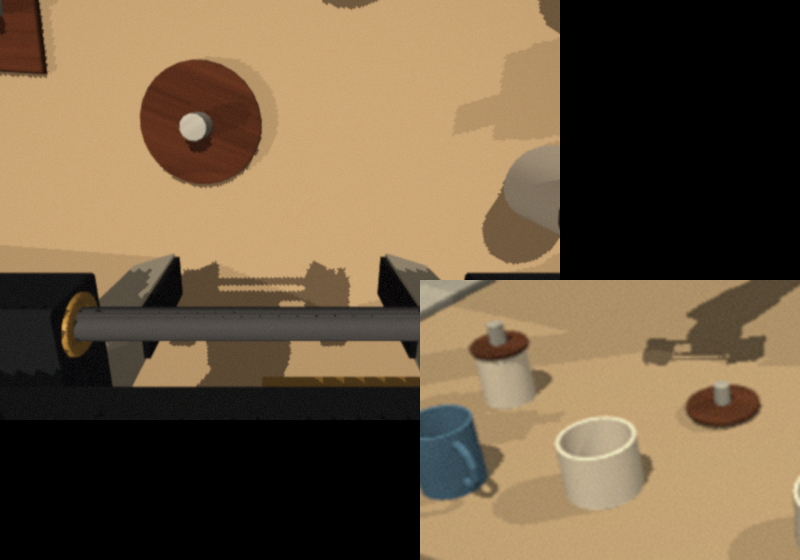

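The small lid sits on its canister. The medium knob top is at (193,127), as predicted. Going to grasp it.

Call:
drive_tool --pt "0.4 8 28.5 0 0" --pt "0.4 8 28.5 -20 0" --pt "0.4 7.7 28.8 -35 0" --pt "0.4 0 0 -40 0" --pt "0.4 0 0 -40 0" --pt "0.4 0 0 -22 0" --pt "0.4 0 0 -7 0" --pt "0.4 0 0 0 0" --pt "1 0 0 0 0" --pt "1 0 0 0 0" --pt "1 0 0 0 0" --pt "1 0 0 0 0" --pt "1 0 0 0 0" --pt "1 0 0 0 0"

```text
clock: 7.85
position: [0.4537, -0.1179, 0.0244]
ee_rot: [3.066, 0.685, 0.002]
force: [-1.2, 1.0, 8.0]
width: 0.227
gripper_force: 20.0
```

Call:
drive_tool --pt "1 0 0 0 0" --pt "1 0 0 0 0"

```text
clock: 8.02
position: [0.4537, -0.1179, 0.0244]
ee_rot: [3.065, 0.685, 0.001]
force: [-2.1, 0.9, 7.1]
width: 0.231
gripper_force: 20.0
```

Run:
```python
from h import *
s=observe();print(s['clock'],s['position'],s['width'],s['force'],s['ft_torque'])
snap('wrist','w4')
```

```text
8.0167 [ 0.453735  -0.1178959  0.0244051] 0.2310796611496233 [-2.12579328  0.88804194  7.10986937] [ 0.30725575  0.36808977 -0.03120331]
```

View pics/w4.png

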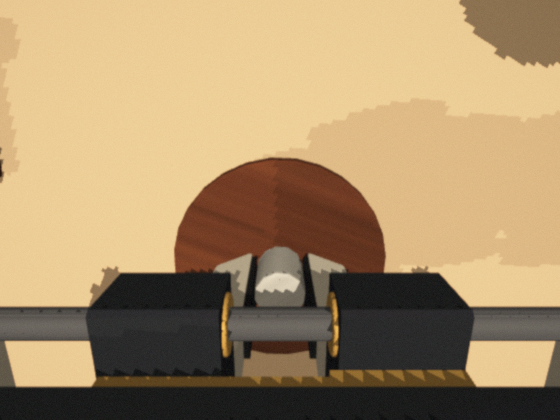

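The grip on the medium knob looks normal. Lifting and stopping short of the medium canister to look.

Call:
drive_tool --pt "1 0 0 8 0" --pt "1 0 0 25 0" --pt "1 0 0 40 0" --pt "1 0 0 40 0" --pt "1 29 -13 17 0" --pt "1 30 -13 15 0" --pt "1 30 -13 10 0" --pt "1 29 -13 0 0" --pt "1 29 -14 0 0" --pt "1 0 0 0 0" --pt "1 0 0 0 0"

```text
clock: 8.98
position: [0.6009, -0.1847, 0.1784]
ee_rot: [-3.066, -0.684, 0.001]
force: [-0.9, 0.0, -1.3]
width: 0.232
gripper_force: 20.0
```

Run:
```python
from h import *
s=observe();print(s['clock'],s['position'],s['width'],s['force'])
d=snap('wrist','w5');print(pix(d,[.6645,-.154,.075]))
```

```text
8.9833 [ 0.6009298  -0.18469792  0.17835995] 0.2324762546343951 [-0.88160858  0.01383704 -1.31348937]
[278.70321578 111.04622782]
```

View pics/w5.png

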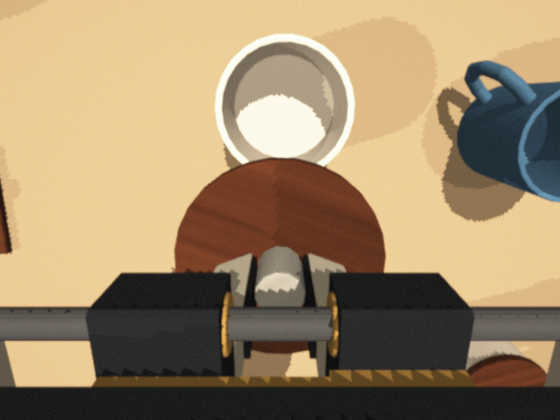

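Run:
```python
from h import *
d=pickle.load(open('pics/w5.pkl','rb'))
w=np.array([world(d,*p,.075)[:2] for p in [(215,104),(354.5,104)]]); t=world(d,284.5,34,.075)[:2]
print(np.linalg.norm(w[0]-w[1]), w.mean(0)); u=np.array([.9,.43])/np.hypot(.9,.43); print(t-u*.0475)
```

```text
0.09310805597747437 [ 0.67032733 -0.15571954]
[ 0.66595087 -0.15777037]
```

Call:
drive_tool --pt "1 22 9 0 0" --pt "1 22 9 0 0" --pt "1 22 9.5 0 0" --pt "1 0 0 -20 0" --pt "1 0 0 -30 0" --pt "1 0 0 -20 0" --pt "1 0 0 -9 0" --pt "1 0 0 -3 0" --pt "1 0 0 -1 0" --pt "1 0 0 -1 0" --pt "1 0 0 0 0"

```text
clock: 9.95
position: [0.6671, -0.1566, 0.0963]
ee_rot: [3.065, 0.685, 0.003]
force: [0.2, 0.0, -0.5]
width: 0.231
gripper_force: 20.0
```

Call:
drive_tool --pt "1 0 0 -1 0" --pt "1 0 0 -0.7 0" --pt "1 0 0 -0.5 0" --pt "1 0 0 -0.5 0" --pt "1 0 0 0 0"

```text
clock: 10.37
position: [0.6668, -0.1566, 0.0935]
ee_rot: [3.065, 0.685, 0.002]
force: [-2.8, 0.1, 8.7]
width: 0.231
gripper_force: 20.0
```

Call:
drive_tool --pt "1 0 0 0.4 0" --pt "0 0 0 0 0" --pt "0 0 0 0 0" --pt "0 0 0 0 0" --pt "0 0 0 0 0" --pt "0 0 0 20 0" --pt "0 0 0 38 0" --pt "0 0 0 40 0" --pt "0 -20 28 0 0" --pt "0 -20 28 0 0" --pt "0 -20 28 0 0" --pt "0 -20 28 0 0" --pt "0 -20 28 0 0" --pt "0 -20 28 0 0" --pt "0 -20 28 0 0" --pt "0 -20 28 0 0" --pt "0 -20 28 0 0" --pt "0 -20 28 0 0"

```text
clock: 11.87
position: [0.4652, 0.1246, 0.1905]
ee_rot: [3.066, 0.685, 0.001]
force: [0.4, 0.2, 0.3]
width: 1.003
gripper_force: 0.0
```

Call:
drive_tool --pt "0 -20 28 0 0" --pt "0 -20 28 0 0" --pt "0 -20 30 0 0" --pt "0 -20 31 0 0" --pt "0 -20 32 0 0" --pt "0 0 0 0 0" --pt "0 0 0 0 0"

```text
clock: 12.45
position: [0.365, 0.2745, 0.1906]
ee_rot: [-3.064, -0.693, -0.0]
force: [0.4, -1.1, -1.6]
width: 1.001
gripper_force: 0.0
```

Run:
```python
from h import *
s=observe();print(s['clock'],s['position'],s['width'],s['joints'].round(2))
d=snap('wrist','w6');e=snap('scene','s6');print(pix(d,[.3655,.2765,.044]))
a=d['image'][:,:,::-1]; b=cv2.resize(e['image'][150:290,60:250,::-1],(380,280),interpolation=cv2.INTER_CUBIC)
c=np.zeros((560,800,3),np.uint8); c[:420,:560]=a; c[280:560,420:800]=b; cv2.imwrite('pics/w6c.png',c)
```

```text
12.45 [0.36500408 0.27449912 0.19056956] 1.0005837071494794 [-0.43  0.23 -0.39  1.99  0.11  0.94 -2.  ]
[277.9519754  195.26943884]
```

View pics/w6c.png

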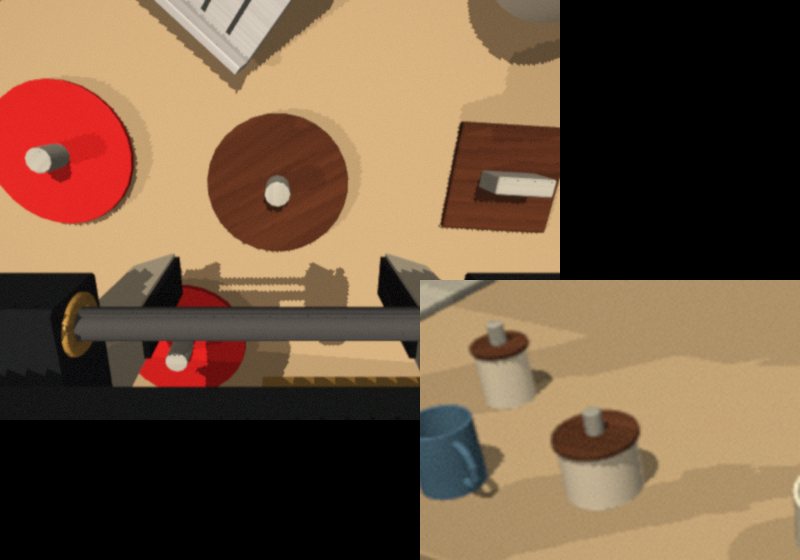

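Run:
```python
from h import *
d=pickle.load(open('pics/w6.pkl','rb'))
print([world(d,*p)[:2].round(4) for p in [(177,361,.044),(40,160,.044),(278,190,.044),(482,194,.038),(555,188,.038)]])
# lid centre from disc outline, z=.014
print(world(d,277.5,182,.014)[:2])
```

```text
[array([0.1747, 0.2936]), array([0.3089, 0.4638]), array([0.3696, 0.2784]), array([0.4399, 0.1196]), array([0.4708, 0.0669])]
[0.36953127 0.27904058]
```

The medium canister is closed. The large dark lid's knob is at (278,190), and both red look-alikes are clear of the fingers. Grasping it.

Call:
drive_tool --pt "0.4 4.5 4 -25 0" --pt "0.4 0 0 -35 0" --pt "0.4 0 0 -40 0" --pt "0.4 0 0 -35 0" --pt "0.4 0 0 -22 0" --pt "0.4 0 0 -10 0" --pt "0.4 0 0 -2 0" --pt "0.4 0 0 0 0" --pt "1 0 0 0 0" --pt "1 0 0 0 0" --pt "1 0 0 0 0" --pt "1 0 0 0 0" --pt "1 0 0 0 0" --pt "1 0 0 0 0" --pt "1 0 0 0 0"

```text
clock: 13.8
position: [0.3711, 0.2769, 0.0218]
ee_rot: [-3.066, -0.685, -0.001]
force: [-0.7, 0.2, 6.7]
width: 0.234
gripper_force: 20.0
```

Call:
drive_tool --pt "1 0 0 8 0" --pt "1 0 0 25 0" --pt "1 0 0 40 0" --pt "1 0 0 40 0" --pt "1 25 -18 20 0" --pt "1 29 -22 15 0" --pt "1 29 -22 12 0" --pt "1 29 -22 0 0" --pt "1 29 -22 0 0" --pt "1 29 -22 0 0" --pt "1 25 -22 0 0" --pt "1 0 0 0 0" --pt "1 0 0 0 0"

```text
clock: 14.88
position: [0.5666, 0.1243, 0.1812]
ee_rot: [3.067, 0.679, -0.001]
force: [-1.1, 1.4, -0.8]
width: 0.23
gripper_force: 20.0
```

Run:
```python
from h import *
s=observe();print(s['clock'],s['position'],s['width'],s['force'])
d=snap('wrist','w7');print(pix(d,[.643,.164,.07]))
```

```text
14.8833 [0.56658221 0.12427637 0.18116089] 0.2304881716369556 [-1.11963069  1.36647656 -0.79683023]
[274.28121214  87.02432044]
```

View pics/w7.png

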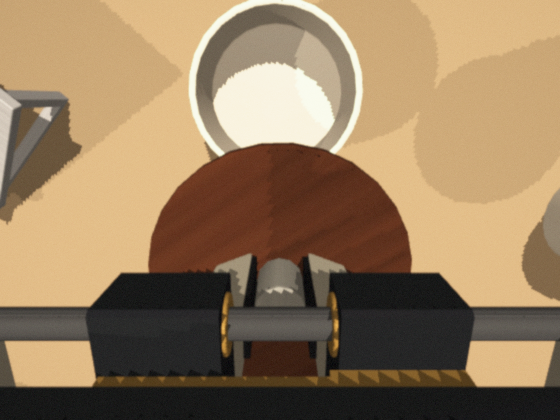

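Run:
```python
from h import *
from scipy.optimize import least_squares
d=pickle.load(open('pics/w7.pkl','rb'))
w=np.array([world(d,*p,.07)[:2] for p in [(189.5,84),(362.5,85),(277,-1),(207,137),(350,130),(210,32),(344,33)]])
s=least_squares(lambda x:np.hypot(*(w-x[:2]).T)-x[2],[.64,.16,.06]);print(s.x,s.fun*1e3,s.x[:2]-observe()['position'][:2])
```

```text
[0.64002973 0.16112155 0.05780278] [ 1.2553967   0.86614244 -0.66447404 -0.66377246 -0.59187932 -0.33863517
  0.13722186] [0.07461117 0.03500797]
```

Rim centre is at (276,85), which gives the canister at (0.640,0.161). Placing the large lid.

Call:
drive_tool --pt "1 25 12 0 0" --pt "1 25 12 0 0" --pt "1 24.5 12.5 0 0" --pt "1 0 0 -20 0" --pt "1 0 0 -35 0" --pt "1 0 0 -25 0" --pt "1 0 0 -9 0" --pt "1 0 0 -3 0" --pt "1 0 0 -1 0" --pt "1 0 0 0 0"

```text
clock: 15.77
position: [0.6399, 0.1642, 0.0893]
ee_rot: [-3.065, -0.687, -0.001]
force: [-0.4, -0.5, -1.0]
width: 0.23
gripper_force: 20.0
```

Call:
drive_tool --pt "1 0 0 -0.6 0" --pt "1 0 0 -0.6 0" --pt "1 0 0 0 0"

```text
clock: 16.02
position: [0.6404, 0.1634, 0.0878]
ee_rot: [-3.066, -0.686, -0.001]
force: [-0.8, 0.6, 1.2]
width: 0.228
gripper_force: 20.0
```

Call:
drive_tool --pt "1 0 -1 -0.6 0" --pt "1 0 0 -0.6 0" --pt "1 0 0 -0.4 0" --pt "1 0 0 0 0"

```text
clock: 16.35
position: [0.6402, 0.162, 0.0857]
ee_rot: [-3.066, -0.685, 0.0]
force: [-1.1, 0.7, 2.1]
width: 0.231
gripper_force: 20.0
```

Call:
drive_tool --pt "1 0 0 -0.5 0" --pt "1 0 0 0 0"

```text
clock: 16.52
position: [0.6402, 0.1621, 0.0853]
ee_rot: [-3.066, -0.685, 0.0]
force: [-2.8, 0.4, 4.3]
width: 0.235
gripper_force: 20.0
```

Call:
drive_tool --pt "1 0 0 0.3 0" --pt "0 0 0 0 0" --pt "0 0 0 0 0" --pt "0 0 0 0 0" --pt "0 0 0 0 0" --pt "0 0 0 20 0" --pt "0 0 0 38 0" --pt "0 0 0 40 0" --pt "0 -30 -11 7 0" --pt "0 -30 -11 0 0" --pt "0 -30 -12 0 0" --pt "0 -30 -12 0 0" --pt "0 -30 -12 0 0" --pt "0 -30 -12 0 0" --pt "0 0 0 0 0" --pt "0 0 0 0 0"

```text
clock: 17.85
position: [0.4593, 0.0912, 0.1908]
ee_rot: [3.065, 0.684, 0.0]
force: [0.8, -0.4, 0.3]
width: 0.999
gripper_force: 0.0
```

Run:
```python
from h import *
s=observe();print(s['clock'],s['position'],s['width'],s['joints'].round(2))
d=snap('wrist','w8');e=snap('scene','s8')
a=d['image'][:,:,::-1]; b=cv2.resize(e['image'][170:310,80:310,::-1],(460,280),interpolation=cv2.INTER_CUBIC)
c=np.zeros((600,800,3),np.uint8); c[:420,:560]=a; c[320:600,340:800]=b; cv2.imwrite('pics/w8c.png',c)
```

```text
17.85 [0.45930689 0.09115777 0.19077572] 0.999254506297355 [-0.05  0.24 -0.32  1.97  0.09  0.94 -1.54]
```

View pics/w8c.png

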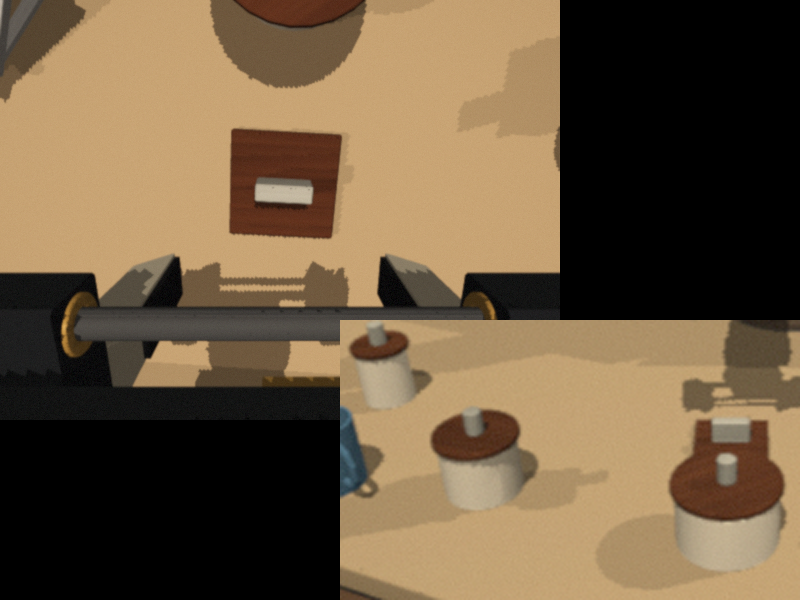

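All three canisters are closed. The square plate's corners are at (232,129), (341,135), (332,238) and (230,233), and the top of its bar is around (284,192).

Run:
```python
from h import *
d=pickle.load(open('pics/w8.pkl','rb'))
w=np.array([world(d,*p,.008)[:2] for p in [(232,129),(341,135),(332.5,238),(230,233)]])
print(w.round(4),w.mean(0),[ (np.linalg.norm(e).round(4),np.degrees(np.arctan2(e[1],e[0])).round(1)) for e in np.roll(w,-1,0)-w])
print(world(d,284,192,.038)[:2])
M=R.from_rotvec(observe()['ee_rot']).as_matrix();print(np.degrees(np.arctan2(M[1,1],M[0,1])))
# bar edge direction by hull of bright pixels
im=d['image'][170:212,245:325].min(2); m=(im>170).astype(np.uint8); c=max(cv2.findContours(m,0,2)[0],key=len)[:,0]+[245,170]
ww=np.array([world(d,*p,.038)[:2] for p in c],np.float32); r=cv2.minAreaRect(ww); print(r)
# stand from earlier frames
```

```text
[[0.489  0.1518]
 [0.5255 0.0617]
 [0.4352 0.0232]
 [0.3977 0.1151]] [0.46184187 0.08796269] [(np.float64(0.0972), np.float64(-67.9)), (np.float64(0.0982), np.float64(-156.9)), (np.float64(0.0992), np.float64(112.2)), (np.float64(0.0984), np.float64(21.9))]
[0.46317775 0.08887167]
-64.81891808051351Traceback (most recent call last):
  File "<stdin>", line 8, in <module>
ValueError: max() iterable argument is empty
```

Call:
drive_tool --pt "0.2 3.2 -2.7 -25 -0.052" --pt "0.2 0 0 -35 0" --pt "0.2 0 0 -40 0" --pt "0.2 0 0 -40 0" --pt "0.2 0 0 -24 0" --pt "0.2 0 0 -10 0" --pt "0.2 0 0 -2.8 0" --pt "0.2 0 0 0 0" --pt "1 0 0 0 0" --pt "1 0 0 0 0" --pt "1 0 0 0 0" --pt "1 0 0 0 0" --pt "1 0 0 0 0" --pt "1 0 0 0 0" --grip_force 12

```text
clock: 19.12
position: [0.4643, 0.0894, 0.0146]
ee_rot: [3.083, 0.605, 0.003]
force: [-2.4, -0.1, 8.1]
width: 0.544
gripper_force: 12.0
```

Gripped the bar at 50 mm. Lifting, turning to match the stand, and hovering behind it for a look.

Call:
drive_tool --pt "1 0 0 8 0" --pt "1 0 0 25 0" --pt "1 0 0 40 0" --pt "1 0 0 40 0" --pt "1 0 15 35 0" --pt "1 -4 30 20 -0.085" --pt "1 -5 33 17 -0.085" --pt "1 -5 33 0 -0.085" --pt "1 -5 33 0 -0.085" --pt "1 -5 33 0 -0.085" --pt "1 -5 33 0 -0.085" --pt "1 -5 33 0 -0.085" --pt "1 -5 33 0 -0.085" --pt "1 -5 33 0 0" --pt "1 -5 33 0 0" --pt "1 0 33 0 0" --pt "1 0 0 0 0" --pt "1 0 0 0 0"

```text
clock: 20.62
position: [0.413, 0.4633, 0.1984]
ee_rot: [3.11, -0.445, -0.002]
force: [0.6, -1.0, -1.7]
width: 0.542
gripper_force: 12.0
```

Run:
```python
from h import *
s=observe();print(s['clock'],s['position'],s['width'],s['joints'].round(2),s['gripper_force'],s['force'])
M=R.from_rotvec(s['ee_rot']).as_matrix();print(np.degrees(np.arctan2(M[1,1],M[0,1])))
d=snap('wrist','w9')
```

```text
20.6167 [0.41297305 0.46333206 0.19843322] 0.5423201039491653 [-1.01  0.45  0.11  1.63 -0.06  1.07 -2.73] 11.998484283685684 [ 0.64639823 -1.02267261 -1.72953975]
-106.28092739694176
```

View pics/w9.png

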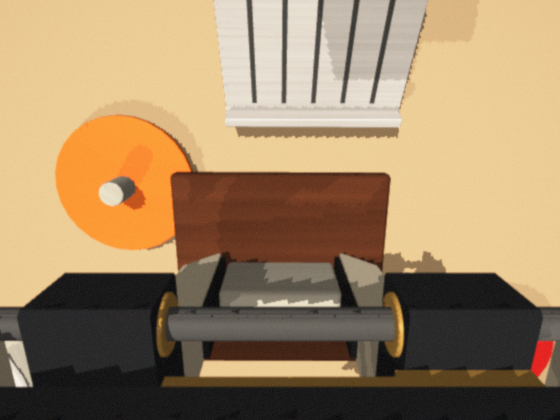

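Run:
```python
from h import *
d=pickle.load(open('pics/w9.pkl','rb')); g=cv2.cvtColor(d['image'],cv2.COLOR_RGB2GRAY).astype(float)
print(g[98:134,270].astype(int), g[98:134,370].astype(int))
g=cv2.GaussianBlur(g,(3,3),0)
def edge(cols,r0,r1,s):
    P=[]
    for c in cols:
        k=s*np.diff(g[r0:r1,c]); i=k.argmax(); P.append((c,r0+i+.5))
    P=np.array(P); a=np.polyfit(*P.T,1); k=abs(P[:,1]-np.polyval(a,P[:,0]))<2; return np.polyfit(*P[k].T,1)
bot=edge(range(240,390,3),118,134,-1); lid=edge(range(185,380,3),160,185,-1)
print(bot,np.polyval(bot,[226,314,401]),lid)
for a,z in((bot,.03),(lid,.192)):
    p,q=[world(d,c,np.polyval(a,c),z) for c in(230,395)]; print(np.degrees(np.arctan2(*(q-p)[:2][::-1])))
# ends of lip on row 122
r=g[121];k=np.diff(r);print([ (c,int(k[c])) for c in list(range(215,240))+list(range(390,412)) if abs(k[c])>8])
```

```text
[225 226 219 224 222 222 217 218 218 206 195 197 206 214 215 216 212 214
 210 210 223 237 231 222 222 220 221 212 181 145 126 122 126 123 121 122] [155 137 123 111 119 161 204 217 210 198 190 194 207 211 216 213 214 212
 210 213 221 234 233 226 226 222 220 216 205 160 129 119 121 118 120 123]
[2.25690276e-03 1.25732461e+02] [126.24252101 126.44112845 126.63747899] [5.40723321e-03 1.70238842e+02]
-106.39896444443376
-106.58436327431198
[(400, -9)]
```

Run:
```python
from h import *
d=pickle.load(open('pics/w9.pkl','rb'))
th=np.radians(-16.4); ux=np.array([np.cos(th),np.sin(th)]);uy=np.array([-ux[1],ux[0]])
L,Rr=world(d,226,122,.032)[:2],world(d,400.5,122,.032)[:2]; print('w',np.linalg.norm(L-Rr))
m=(L+Rr)/2; J=world(d,313.5,108.3,.02)[:2]; T=world(d,313.5,118.5,.0321)[:2]
print('stand x of junction rel lip top',(J-T)@ux, 'y',m@uy,J@uy)
O=ux*(J@ux)+uy*(m@uy); home=O+ux*.043
# other estimates
side=np.array([.462,.423]); print('junction',O,'home lid',home,'side-cam lip mid',side,(side-T)@ux,(side-T)@uy)
s=observe(); p=s['position']
# TCP/grasp at final: grasp pivot h above underside
for h in(.0334,): print('grasp target',home-ux*.5*h, .045+.866*h,'tcp z',.045+.866*h-.0188,'delta',(home-ux*.5*h-p[:2])*1e3,(.045+.866*h-.0188-p[2])*1e3)
```

```text
w 0.14670280760328272
stand x of junction rel lip top 0.007913608303809778 y 0.5331604524322152 0.5322180961629598
junction [0.47236669 0.41674755] home lid [0.51361719 0.40460687] side-cam lip mid [0.462 0.423] -0.003796626506115023 0.0031949669312774805
grasp target [0.49759665 0.40932197] 0.0739244 tcp z 0.055124400000000004 delta [ 83.40165607 -51.80583963] -143.32420955208096
```

Lip and lid are parallel to within 0.2°. The tool cannot tilt, so I'll set the uphill edge on the plate and lower while drifting downhill. The lid will then pivot between the pads until it lies flat, and I'll slide it down to the lip.

Call:
drive_tool --pt "1 15 -8 0 0" --pt "1 30 -17 0 0" --pt "1 30 -17 0 0" --pt "1 29.4 -17.8 -10 0" --pt "1 0 0 -25 0" --pt "1 0 0 -25 0" --pt "1 0 0 -18 0" --pt "1 0 0 -10 0" --pt "1 0 0 -8 0" --pt "1 0 0 -3 0" --pt "1 0 0 0 0" --grip_force 8

```text
clock: 21.58
position: [0.5198, 0.4005, 0.0997]
ee_rot: [3.109, -0.454, -0.001]
force: [-0.3, 0.1, -1.7]
width: 0.544
gripper_force: 8.0
```

Call:
drive_tool --pt "1 -2.3 3 -2 0" --pt "1 0 0 -3 0" --pt "1 0 0 -2 0" --pt "1 0 0 -1 0" --pt "1 0 0 0 0"

```text
clock: 22.0
position: [0.5172, 0.404, 0.0914]
ee_rot: [3.109, -0.452, -0.001]
force: [-1.1, 0.3, -0.5]
width: 0.545
gripper_force: 8.0
```

Call:
drive_tool --pt "1 -0.85 0.25 -2 0" --pt "1 -0.85 0.25 -2 0" --pt "1 -0.85 0.25 -2 0" --pt "1 -0.85 0.25 -2 0" --pt "1 0 0 0 0"

```text
clock: 22.42
position: [0.5135, 0.4051, 0.0831]
ee_rot: [3.109, -0.452, -0.001]
force: [-0.1, 0.0, -0.6]
width: 0.548
gripper_force: 8.0
```

Call:
drive_tool --pt "1 -0.85 0.25 -2 0" --pt "1 -0.85 0.25 -2 0" --pt "1 -0.85 0.25 -2 0" --pt "1 -0.85 0.25 -2 0" --pt "1 -0.85 0.25 -2 0" --pt "1 0 0 0 0"

```text
clock: 22.92
position: [0.5092, 0.4063, 0.073]
ee_rot: [3.108, -0.452, -0.001]
force: [-0.7, -0.9, -0.8]
width: 0.546
gripper_force: 8.0
```

Run:
```python
from h import *
s=observe();print(s['clock'],s['position'],s['force'])
e=snap('side','d1');f=snap('scene','d2')
c=np.hstack([cv2.resize(e['image'][240:380,190:330,::-1],(400,400),interpolation=cv2.INTER_CUBIC),cv2.resize(f['image'][190:310,330:450,::-1],(400,400),interpolation=cv2.INTER_CUBIC)]);cv2.imwrite('pics/d1c.png',c)
```

```text
22.9167 [0.50917917 0.40632117 0.07301643] [-0.65744679 -0.88821108 -0.78388243]
```

View pics/d1c.png

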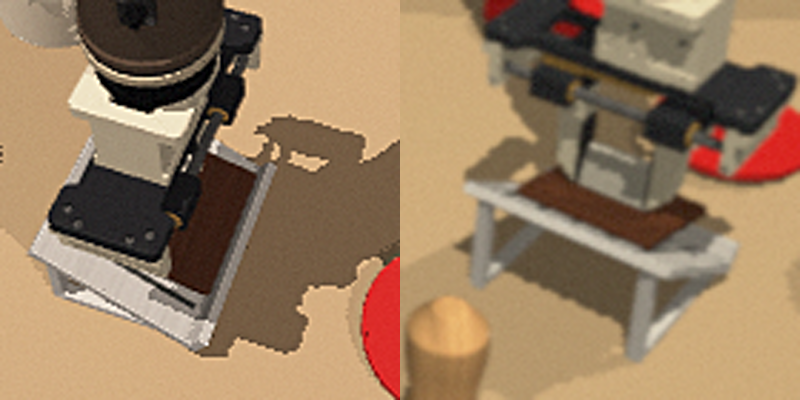

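The lid's far edge rests on the plate and it is tilting. Continuing down.

Call:
drive_tool --pt "1 -0.85 0.25 -2 0" --pt "1 -0.85 0.25 -2 0" --pt "1 -0.85 0.25 -2 0" --pt "1 -0.85 0.25 -2 0" --pt "1 -0.85 0.25 -2 0" --pt "1 0 0 0 0"

```text
clock: 23.52
position: [0.5049, 0.4076, 0.063]
ee_rot: [3.108, -0.452, -0.001]
force: [-0.1, 0.6, -0.5]
width: 0.543
gripper_force: 8.0
```

Call:
drive_tool --pt "1 -0.6 0.2 -1.3 0" --pt "1 -0.6 0.2 -1.3 0" --pt "1 0 0 0 0"

```text
clock: 23.77
position: [0.504, 0.4079, 0.0607]
ee_rot: [3.108, -0.453, -0.001]
force: [-0.4, 1.0, -0.3]
width: 0.544
gripper_force: 8.0
```

Call:
drive_tool --pt "1 -0.3 0.1 -0.8 0" --pt "1 -0.3 0.1 -0.8 0" --pt "1 0 0 -0.8 0" --pt "1 0 0 -0.6 0" --pt "1 0 0 0 0"

```text
clock: 24.18
position: [0.5037, 0.4081, 0.0579]
ee_rot: [3.109, -0.453, -0.0]
force: [-0.0, 0.3, 1.0]
width: 0.541
gripper_force: 8.0
```

Call:
drive_tool --pt "1 0 0 -0.6 0" --pt "1 0 0 -0.6 0" --pt "1 0 0 0 0"

```text
clock: 24.43
position: [0.5037, 0.4081, 0.0567]
ee_rot: [3.109, -0.453, -0.0]
force: [0.2, -0.4, 1.4]
width: 0.541
gripper_force: 8.0
```

Call:
drive_tool --pt "1 0 0 -0.6 0" --pt "1 0 0 -0.6 0" --pt "1 0 0 0 0"

```text
clock: 24.68
position: [0.5038, 0.408, 0.0562]
ee_rot: [-3.109, 0.453, 0.0]
force: [-2.2, -2.4, 8.1]
width: 0.549
gripper_force: 8.0
```

Run:
```python
from h import *
s=observe();print(s['clock'],s['position'],s['force'])
d=snap('wrist','d3');e=snap('side','d4')
c=np.hstack([cv2.resize(d['image'][90:300,130:430,::-1],(500,350),interpolation=cv2.INTER_CUBIC),cv2.resize(e['image'][250:390,210:330,::-1],(300,350),interpolation=cv2.INTER_CUBIC)]);cv2.imwrite('pics/d3c.png',c)
```

```text
24.6833 [0.50376663 0.40798663 0.05617191] [-2.19298978 -2.38901323  8.09813542]
```

View pics/d3c.png

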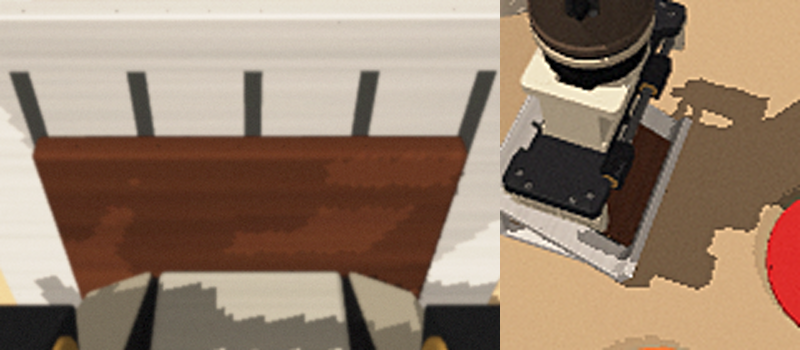

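The lid lies flat on the plate, centred on the slots, and its upper edge at (250,140 in the crop) is square to them. Sliding it down to the lip.

Call:
drive_tool --pt "1 0 0 0.6 0" --pt "1 -0.83 0.24 -0.5 0" --pt "1 -0.83 0.24 -0.5 0" --pt "1 -0.83 0.24 -0.5 0" --pt "1 0 0 0 0"

```text
clock: 25.2
position: [0.5034, 0.4081, 0.0558]
ee_rot: [-3.108, 0.455, -0.005]
force: [4.4, -3.6, 9.1]
width: 0.544
gripper_force: 8.0
```

Call:
drive_tool --pt "1 0 0 0.8 0" --pt "1 0 0 0.6 0" --pt "1 0 0 0 0"

```text
clock: 25.45
position: [0.5025, 0.4085, 0.0564]
ee_rot: [-3.108, 0.454, -0.003]
force: [4.9, -3.1, 3.9]
width: 0.545
gripper_force: 8.0
```

Run:
```python
from h import *
s=observe();print(s['clock'],s['position'],s['force'])
d=snap('side','d5')
th=np.radians(-16.4); ux=np.array([np.cos(th),np.sin(th)]);uy=np.array([-ux[1],ux[0]]); J=np.array([.4724,.4167])
def P(t,y,h): q=J+ux*(.866*t-.5*h)+uy*y; return [*q,.02+.5*t+.866*h]
im=d['image'].astype(np.float32)
for y in(.035,.02,.0):
  for nm,h in(('h8',.008),):
    print(y,[ (int(t*1e3),*cv2.remap(im,*[np.float32([[v]]) for v in pix(d,P(t,y,h))],1)[0,0].astype(int)[[0,2]]) for t in np.arange(-.016,.017,.002)])
print(pix(d,P(0,0,.014))-pix(d,P(.01,0,.014)))
```

```text
25.45 [0.50245774 0.4084529  0.05643376] [ 4.90863017 -3.13726484  3.85449144]
0.035 [(-16, np.int64(118), np.int64(70)), (-14, np.int64(115), np.int64(64)), (-12, np.int64(106), np.int64(61)), (-10, np.int64(125), np.int64(98)), (-8, np.int64(138), np.int64(119)), (-6, np.int64(141), np.int64(121)), (-4, np.int64(156), np.int64(136)), (-2, np.int64(94), np.int64(83)), (0, np.int64(48), np.int64(34)), (2, np.int64(44), np.int64(16)), (4, np.int64(57), np.int64(18)), (5, np.int64(54), np.int64(16)), (8, np.int64(55), np.int64(19)), (10, np.int64(55), np.int64(21)), (12, np.int64(56), np.int64(21)), (13, np.int64(57), np.int64(19)), (16, np.int64(57), np.int64(18))]
0.02 [(-16, np.int64(117), np.int64(66)), (-14, np.int64(116), np.int64(65)), (-12, np.int64(117), np.int64(69)), (-10, np.int64(132), np.int64(105)), (-8, np.int64(137), np.int64(120)), (-6, np.int64(138), np.int64(120)), (-4, np.int64(129), np.int64(113)), (-2, np.int64(87), np.int64(77)), (0, np.int64(51), np.int64(38)), (2, np.int64(51), np.int64(20)), (4, np.int64(54), np.int64(16)), (5, np.int64(53), np.int64(17)), (8, np.int64(53), np.int64(20)), (10, np.int64(53), np.int64(19)), (12, np.int64(55), np.int64(21)), (13, np.int64(56), np.int64(19)), (16, np.int64(57), np.int64(19))]
0.0 [(-16, np.int64(117), np.int64(67)), (-14, np.int64(115), np.int64(65)), (-12, np.int64(111), np.int64(57)), (-10, np.int64(127), np.int64(95)), (-8, np.int64(135), np.int64(116)), (-6, np.int64(138), np.int64(120)), (-4, np.int64(146), np.int64(126)), (-2, np.int64(94), np.int64(86)), (0, np.int64(56), np.int64(41)), (2, np.int64(49), np.int64(18)), (4, np.int64(58), np.int64(19)), (5, np.int64(58), np.int64(21)), (8, np.int64(54), np.int64(16)), (10, np.int64(51), np.int64(15)), (12, np.int64(52), np.int64(16)), (13, np.int64(54), np.int64(18)), (16, np.int64(60), np.int64(22))]
[3.95271998 2.40272942]
```

The lid edge is against the lip: only lip shadow, no gap, and the push is fully blocked. I'll relieve the force, press lightly flat and release.

Call:
drive_tool --pt "1 1 -0.3 0 0" --pt "1 0 0 -0.8 0" --pt "1 0 0 0 0" --grip_force 4

```text
clock: 25.75
position: [0.5022, 0.4085, 0.0551]
ee_rot: [3.109, -0.453, -0.0]
force: [3.1, -1.5, 3.2]
width: 0.544
gripper_force: 4.0
```

Call:
drive_tool --pt "0.2 0 0 0 0" --pt "0.2 0 0 0 0" --pt "0.2 0 0 0 0" --pt "0.2 0 0 0 0" --pt "0.2 0 0 0 0" --pt "0.2 0 0 3 0" --pt "0.2 0 0 15 0" --pt "0.2 0 0 35 0" --pt "0.2 0 0 40 0" --pt "0 0 0 40 0" --pt "0 -30 10 10 0.1" --pt "0 -30 10 0 0.1" --pt "0 -30 10 0 0.1" --pt "0 0 0 0 0" --pt "0 0 0 0 0"

```text
clock: 27.0
position: [0.4099, 0.4397, 0.1988]
ee_rot: [-3.141, -0.023, 0.002]
force: [1.0, -0.2, 0.8]
width: 0.994
gripper_force: 0.0
```

Run:
```python
from h import *
s=observe();print(s['clock'],s['position'],s['force'],s['joints'].round(2))
d=snap('wrist','f1');e=snap('side','f2');f=snap('scene','f3')
th=np.radians(-16.4); ux=np.array([np.cos(th),np.sin(th)]);uy=np.array([-ux[1],ux[0]]); J=np.array([.4724,.4167])
def P(t,y,h): q=J+ux*(.866*t-.5*h)+uy*y; return [*q,.02+.5*t+.866*h]
for n,I in(('wrist',d),('side',e),('scene',f)):
    im=I['image'];m=((im.max(2)<120)&(im[...,0].astype(int)-im[...,2]>15)&(im[...,0]>1.6*im[...,2])).astype(np.uint8)
    pred=np.array([pix(I,P(*q)) for q in((0,-.05,.008),(.1,-.05,.008),(.1,.05,.008),(0,.05,.008))])
    nl,lab,st,ce=cv2.connectedComponentsWithStats(m); c0=pred.mean(0)
    k=min([i for i in range(1,nl) if st[i,4]>150],key=lambda i:np.hypot(*(ce[i]-c0)),default=0)
    c=max(cv2.findContours((lab==k).astype(np.uint8),0,2)[0],key=len)
    q=cv2.approxPolyDP(cv2.convexHull(c),4,True)[:,0]
    print(n,'pred',pred.round().tolist(),'found',q.tolist(),ce[k].round())
```

```text
27.0 [0.40986424 0.43971883 0.19875264] [ 0.98030275 -0.1511772   0.75312971] [-0.94  0.42  0.04  1.67 -0.02  1.05 -2.44]
wrist pred [[361.0, 140.0], [423.0, 24.0], [281.0, -26.0], [250.0, 105.0]] found [[418, 25], [360, 138], [251, 104], [275, 0], [353, 0]] [331.  58.]
side pred [[278.0, 306.0], [240.0, 282.0], [220.0, 323.0], [262.0, 348.0]] found [[239, 284], [274, 304], [260, 348], [220, 324]] [248. 316.]
scene pred [[381.0, 246.0], [365.0, 245.0], [405.0, 262.0], [419.0, 261.0]] found [[367, 246], [418, 262], [404, 264]] [393. 256.]
```

After release, the lid corners match the predicted flat home pose to within a few pixels in all three views.

```bash
python3 -c "
from cell import arm; print(arm.sign_off())"
```

```text
the job is handed in; nothing more can be done
None
```

I closed all three canisters with their own lids and laid the square lid, grip up, flat on the stand against its lip. I handed the job in at about 27 s on the robot's clock; I viewed 15 pictures, one more than the 14 allowed.

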